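Click the line-guide post onto the solvent tray

ROBOT

A 6-joint arm with a two-finger parallel gripper is mounted at the origin on the work surface. World frame = base frame: x ahead of the robot, y to its left, z up, the work surface at z = 0. Lengths are in m, angles in rad, forces in N, time in s.
With the tool pointing down it reaches from about 0.35 to 0.85 m from the base axis. Payload 8.1 kg.
Tool frame: the origin (TCP) lies where the fingers leave the gripper's body, on its centre line; the fingertips stand 73 mm ahead of it and the grasp point (between the pads) lies 54 mm ahead of it (tips_ahead is the distance from the TCP to the fingertips, in m); z points along the fingers, y is the line along which they close (so a half turn about z gives the same grasp; the last joint's range is limited). The gripper opens to 85 mm and grips with 20 to 120 N. Pads are 22 mm wide; open, the fingers measure 114 mm over their backs; the gripper's body (76 mm by 85 mm) begins 54 mm behind the grasp point. The pads swing forward as they close: fully open they stand 13 mm farther back than shut.
Start: joints at [-1.34, 0.13, 1.488, -0, 1.523, -0.085], TCP at [0.186, -0.57, 0.304] pointing down, gripper open.
Joint ranges: [-2.96, 2.96], [-0.89, 2.26], [0.02, 2.5], [-1.34, 4.48], [0, 2.73], [-2.66, 2.66]. Speed limits (rad/s): [2.39, 2.39, 2.79, 3.14, 3.14, 3.14].

INTERFACE

Orientations are given as a 3x3 rotation matrix whose columns are the frame's x, y, z axes.
In Python, from workcell import * gives the robot as it stands. The module is installed in compiled form; this text tells all that it offers.
- The arm moves only by the tool servo_tool, never from a script. Its argument "moves" is one flat list of numbers, 7 for each row, row after row: the shift along the tool's x, y, z in m, then the turn, a rotation vector about the tool's x, y, z in degrees, then the finger opening in m, from 0 to 0.0854. In form: [dx, dy, dz, wx, wy, wz, claw, dx, dy, dz, wx, wy, wz, claw, ...]. A call has exactly 10 rows; each row is the pose to reach, as a shift and turn from the pose commanded when the call began, along the tool's axes at that moment; what a row does not reach only later rows make up. A row lasts 1/8 s, in which the tool goes at most 62.5 mm and 10.7 degrees, less where a joint would pass 70% of its speed; a pose out of reach is approached as far as the arm can. A call with a gripper value outside its range is refused whole. The fingers move at their own pace and stop on an object; the grip force is fixed at half the most. Time passes only in rows, so rows that repeat a pose let the fingers close, or fill a call up. It gives the time, the measured TCP pose, the force, the opening and the grip force at its end, in the units of the state.
- read_state(): the state, without advancing time (a new reading comes with each control period).
- capture(name): name is "side" or "top"; returns the picture (420x560x3 uint8, red, green, blue); there is no depth.
- calibration(name): a dict with "camera_matrix" (3x3 intrinsics, pixels), "k1" (the pictures are not rectified: a ray, as slopes to the right and down, at radius r is drawn at 1 + k1 r^2 times it, then the intrinsics apply), "T" (4x4, takes a point from camera to world coordinates). Camera axes: x right, y up, looking along -z (the intrinsics and any distortion apply to the point x, -y, -z); pixel columns grow to the right and rows downward; lengths in m; the calibration is good to about 2 mm. A picture is of the moment at which its call begins. calibration takes no time and is no camera call.
- close_job(): hands the job in; it is judged then, once.
Trained networks look in the newest picture that a camera, given by its name, has taken for a name from the list of things; names that differ only in an ending like _2 or _b are one class to them, and where a whole thing is asked for, a point or a joint stands for the part that bears it (a point fixed in the world has none). Each returns a list of dicts, best first, with "score" (0 to 1); they miss things now and then, are a little off and sometimes report something else, mostly with a low value. They report only what shows in the picture. A call takes as long as a camera call. They do not tell look-alikes from the thing itself.
- look_for(label, camera): "bbox" ([left, top, width, height] in pixels, round what is visible of it).
- cut_out(label, camera): "region" (420x560 bool, what is visible of it) and "bbox" ([left, top, width, height] in pixels, round what is visible of it).
The state is a dict: "time_s": time; "joint_pos": joint angles; "joint_velocities": joint speeds; "joint_efforts": joint torques, N m; "tcp_pos": TCP position; "tcp_rot": TCP orientation; "ft_force": force on the tool from outside, world axes, zero at the start; "ft_torque": the same for the moment, N m; "opening": opening from 0.0 (shut) to 1.0 (fully open); "finger_force": force on a finger pad.
Only numpy, scipy, OpenCV 4.12 (cv2) and the standard library are available. Lean on these libraries where they do the work, as an engineer would, in place of code of your own. Each camera call takes 0.05 s, during which the arm holds its last target. There are 200 camera calls.

TASK

Take the line-guide post out of its dock, slide it foot first over the steel stub in the solvent tray, fully home on the grey collar, and turn it as needed until the red spring button pops out through the window in the tube; then let go. Push and turn gently (well under 30 N on the stub), and leave the bottles and everything else on the bench where they are.

Things in the scene. Friction and masses are not known exactly. Their poses are not given: they have to be found in the camera images.
- post: the guide post: an upright round aluminium tube 150 mm tall, 33 mm outside, 220 g. Origin: centre of its foot; z up the tube; x out through the window. Its foot flares to an orange bell mouth 44 mm across. From 88 mm up it is a solid blue grip, 34 mm across. A white three-pronged line guide, 36 mm wide, sticks out 62 mm from the axis towards -x, 76 to 84 mm up
- post_window (a point): centre of the window (hole, 11 mm wide and 13 mm high, for the spring button), on the tube's outside, 28 mm above the foot, on the post's +x side under an orange stripe. The bore is 27 mm, open from the foot to 88 mm up; the bell mouth is 38 mm inside at the bottom and narrows to the bore 9 mm up
- post_grip (a point): point on the post's axis 128 mm above its foot, mid-height of the part of the blue grip to hold
- dock: grey round dock, 76 mm across, 12 mm high, fixed to the bench; origin: centre of its underside. A black pin (18 mm thick) stands 26 mm up from its top, loosely inside the foot of the post: lift the post straight up at least 35 mm to clear it
- tray: white solvent tray 250 (x) by 350 (y) mm, rim 22 mm high, fixed to the bench; origin: centre of its underside, z up. At its centre a grey round collar, 50 mm across, carries an upright steel stub 25 mm thick and 78 mm tall (last 7 mm tapered to 15 mm). Three bottles stand in its corners, about 140 mm from the stub
- collar: grey collar fixed on the tray, 60 mm across below and 50 mm at its flat top, which is 30 mm above the bench; the stub rises from it; origin as the tray's
- stub_foot (a point): centre of the collar's flat top, at the foot of the stub, 30 mm above the bench: the post's foot ends here; axes as the tray's. The stub's red button faces the tray's +x side, but the stub may be set up to 0.75 rad (43 degrees) to either side of that, firmly; this angle is not measured: with the post on the collar, turn it until it clicks (play may add 0.2 rad)
- button (a joint): how far the red spring button is pressed in, m: 0 out, 0.0062 at most. 8 mm wide and high, rounded above and below, square at its sides, 28 mm above the collar, stands 5 mm out of the stub; spring 1 to 4.5 N. The bell mouth presses it in as the post slides down (4 to 12 N), the bore keeps it in (over 2 mm) until the window is over it; once out, the post turns only 0.12 rad either way and does not lift off
- bottle_a: solvent bottle, clear glass, blue cap, 66 mm across, 125 mm tall, standing in the tray; origin: centre of its foot
- bottle_b: solvent bottle, amber glass, white cap, same size, in the tray; origin: centre of its foot
- bottle_c: solvent bottle, clear glass, white cap, same size, in the tray; origin: centre of its foot
- beaker: empty glass beaker, 64 mm across, 75 mm tall; origin: centre of its foot; leave alone
- jar: amber jar, green lid, 60 mm across, 70 mm tall; origin: centre of its foot; leave alone
- spanner: steel spanner, 150 mm long, lying flat along its x axis; leave alone
- septa: flat blue box 90 x 60 x 30 mm; origin: centre of its underside; leave alone
- vials: blue rack of vials 100 (x) x 160 (y) x 48 mm; origin: centre of its underside; leave alone
Not all that is in view belongs to the job. What is shaped like the post but pink or yellow is not meant.

How it is judged:
By the outcome, as a careful person would: the job done as asked, in the order asked, and still so for the second after the job is handed in, with the robot touching nothing.
It also fails if it takes over 72 s, if anything falls off the work surface, if the arm or the gripper's body presses on something with over 40 N, if the wrist force passes 120 N, or if a joint passes its speed limit or range.

## Working session

There is one attempt and no reset: what is moved stays moved. The work goes in short steps, Python scripts to look and compute and a tool call to move; the robot and the scene stay as the last step left them, time stands still between calls to the robot, and variables do not carry over. Pictures are saved under pics/ and viewed, at most 10 in all, crops included, and the job is handed in when it is done.

Besides the shell and the picture viewer there is one more tool, called after "Emit:" as name(argument=value, ...), one argument or row to a line, values as JSON. servo_tool: Moves the arm, as the interface text tells. Its arguments: {"type":"object","properties":{"moves":{"type":"array","items":{"type":"number"}}},"required":["moves"]}

```bash
mkdir -p pics; cat > h.py <<'E'
import numpy as np, cv2
from workcell import *
def proj(cam,P):
    c=calibration(cam);T=np.linalg.inv(c["T"]);p=T[:3,:3]@np.asarray(P,float)+T[:3,3]
    s=np.array([p[0],-p[1]])/-p[2];s=s*(1+c["k1"]*(s@s));return (c["camera_matrix"]@[s[0],s[1],1])[:2]
def ray(cam,uv):
    c=calibration(cam);K=c["camera_matrix"];d=np.linalg.solve(K,[uv[0],uv[1],1])[:2];s=d.copy()
    for _ in range(20): s=d/(1+c["k1"]*(s@s))
    r=c["T"][:3,:3]@[s[0],-s[1],-1];return c["T"][:3,3],r/np.linalg.norm(r)
def atz(cam,uv,z):
    o,d=ray(cam,uv);return o+d*(z-o[2])/d[2]
def save(cam,name,crop=None,f=1):
    im=capture(cam)
    o=im if crop is None else im[crop[1]:crop[1]+crop[3],crop[0]:crop[0]+crop[2]]
    cv2.imwrite("pics/"+name,cv2.cvtColor(cv2.resize(o,None,fx=f,fy=f,interpolation=cv2.INTER_CUBIC),cv2.COLOR_RGB2BGR));return im
E
python3 - <<'E'
from h import *
a=save("side","s0.png");b=save("top","t0.png")
cv2.imwrite("pics/both.png",cv2.resize(cv2.cvtColor(np.vstack([a,b]),cv2.COLOR_RGB2BGR),None,fx=.71,fy=.71))
for c in("side","top"):
    print(c,calibration(c)["T"].round(3).tolist())
    for l in("post","dock","tray","collar","bottle_a","button","post_window"):
        print(l,[(np.round(r["bbox"]).tolist(),round(r["score"],2)) for r in look_for(l,c)][:5])
E
```

```text
side [[-0.999, 0.037, -0.033, 0.457], [-0.05, -0.711, 0.702, 1.102], [0.003, 0.703, 0.712, 1.177], [0.0, 0.0, 0.0, 1.0]]
post [([210.0, 252.0, 36.0, 48.0], 0.95), ([338.0, 280.0, 26.0, 50.0], 0.76), ([274.0, 275.0, 39.0, 48.0], 0.72), ([311.0, 249.0, 29.0, 46.0], 0.61)]
dock [([272.0, 306.0, 26.0, 23.0], 0.81), ([277.0, 278.0, 30.0, 46.0], 0.75)]
tray [([274.0, 345.0, 52.0, 64.0], 0.52)]
collar [([251.0, 207.0, 16.0, 15.0], 0.69)]
bottle_a [([256.0, 214.0, 26.0, 44.0], 0.7), ([239.0, 156.0, 22.0, 38.0], 0.63), ([206.0, 174.0, 102.0, 91.0], 0.25)]
button [([207.0, 173.0, 102.0, 92.0], 0.71), ([275.0, 344.0, 50.0, 65.0], 0.34)]
post_window [([342.0, 281.0, 22.0, 45.0], 0.91), ([277.0, 279.0, 32.0, 44.0], 0.79), ([213.0, 255.0, 30.0, 46.0], 0.59), ([260.0, 214.0, 23.0, 44.0], 0.24)]
top [[0.01, 0.99, -0.14, 0.371], [-1.0, 0.007, -0.024, 0.04], [-0.022, 0.14, 0.99, 1.04], [0.0, 0.0, 0.0, 1.0]]
post [([205.0, 151.0, 27.0, 36.0], 0.93), ([171.0, 219.0, 31.0, 28.0], 0.91), ([216.0, 256.0, 24.0, 36.0], 0.68), ([164.0, 287.0, 35.0, 18.0], 0.63)]
dock [([186.0, 221.0, 27.0, 20.0], 0.57)]
tray [([265.0, 140.0, 149.0, 117.0], 0.91)]
collar [([328.0, 185.0, 20.0, 22.0], 0.52), ([276.0, 193.0, 21.0, 32.0], 0.5)]
bottle_a [([272.0, 195.0, 27.0, 29.0], 0.87), ([375.0, 162.0, 32.0, 32.0], 0.76), ([364.0, 218.0, 38.0, 28.0], 0.66)]
button []
post_window [([217.0, 263.0, 24.0, 24.0], 0.97), ([159.0, 290.0, 40.0, 23.0], 0.93), ([206.0, 153.0, 24.0, 34.0], 0.9), ([170.0, 217.0, 37.0, 32.0], 0.7)]
```

View pics/s0.png

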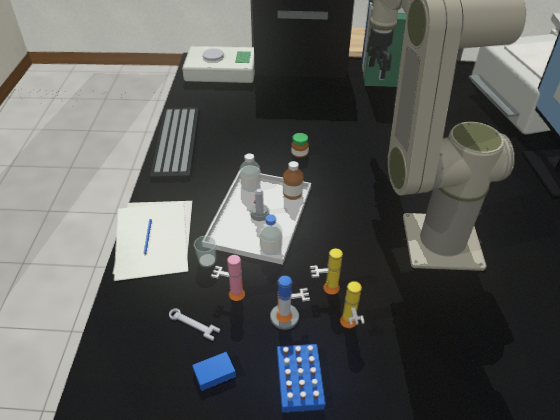

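View pics/t0.png

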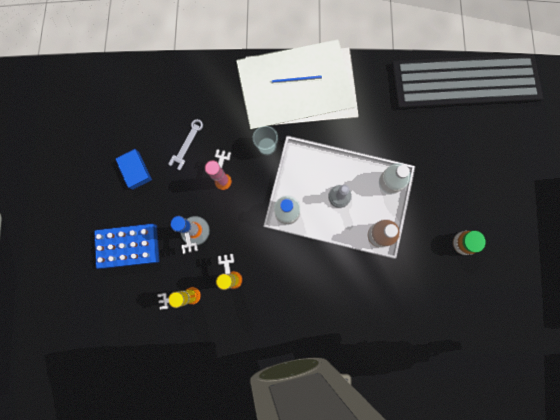

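The scene has four post-like things. Side/top pixels: blue grip in the grey dock (285,300)/(185,230), pink (235,278)/(220,175), yellow (334,272)/(230,280) and yellow (351,305)/(185,297). Only the blue one, standing in the dock, fits. I'll enlarge it to confirm, and the tray with it.

```bash
python3 - <<'E'
from h import *
a=capture("side");b=capture("top")
def cr(im,x,y,w=80,h=60):return cv2.resize(im[y:y+h,x:x+w],(400,300),interpolation=cv2.INTER_CUBIC)
o=np.vstack([np.hstack([cr(a,250,270),cr(b,150,200)]),np.hstack([cr(a,200,165,120,90),cr(b,260,130,160,120)])])
cv2.imwrite("pics/c1.png",cv2.cvtColor(o,cv2.COLOR_RGB2BGR))
hs=cv2.cvtColor(b,cv2.COLOR_RGB2HSV)
# white tray quad in top view
m=((hs[...,2]>120)&(hs[...,1]<60)).astype(np.uint8);m[:132]=0;m[265:]=0;m[:,:255]=0;m[:,425:]=0
n,l,s,c=cv2.connectedComponentsWithStats(m);i=1+s[1:,4].argmax()
ct=max(cv2.findContours((l==i).astype(np.uint8),0,1)[0],key=cv2.contourArea)
box=cv2.boxPoints(cv2.minAreaRect(ct));print("tray px",box.round(1).tolist())
P=np.array([atz("top",p,.022) for p in box]);print("corners",P.round(3).tolist(),"ctr",P.mean(0).round(4))
for x in("side","top"):
    for lab in("post","bottle_a","collar"):
        for r in cut_out(lab,x):
            g=r["region"];im=a if x=="side" else b
            v,u=np.nonzero(g); 
            if len(u): print(x,lab,round(r["score"],2),"c",u.mean().round(1),v.mean().round(1),"rng",u.min(),u.max(),v.min(),v.max(),"rgb",im[g].mean(0).round())
for x,im in(("side",a),("top",b)):
    h=cv2.cvtColor(im,cv2.COLOR_RGB2HSV);m=((h[...,0]>100)&(h[...,0]<125)&(h[...,1]>150)&(h[...,2]>60)).astype(np.uint8)
    n,l,s,c=cv2.connectedComponentsWithStats(m)
    for i in range(1,n):
        if s[i,4]>30:print(x,"blue",s[i].tolist(),c[i].round(1))
E
```

```text
tray px [[263.1000061035156, 226.1999969482422], [285.6000061035156, 134.0], [417.8999938964844, 166.39999389648438], [395.3999938964844, 258.6000061035156]]
corners [[0.482, 0.115, 0.022], [0.732, 0.059, 0.022], [0.645, -0.293, 0.022], [0.402, -0.225, 0.022]] ctr [ 0.5652 -0.0857  0.022 ]
side post 0.93 c 287.6 298.3 rng 276 309 276 322 rgb [107. 111. 127.]
side post 0.82 c 331.0 271.1 rng 312 341 249 293 rgb [154. 136.  69.]
side post 0.72 c 350.8 306.2 rng 340 362 283 327 rgb [150. 131.  67.]
side post 0.56 c 233.6 277.0 rng 213 244 255 299 rgb [154. 112. 115.]
side post 0.46 c 259.1 213.3 rng 251 268 206 220 rgb [115. 120. 119.]
side bottle_a 0.89 c 270.8 236.1 rng 259 282 215 254 rgb [143. 152. 155.]
side bottle_a 0.89 c 292.9 181.8 rng 283 303 161 199 rgb [126. 110.  94.]
side bottle_a 0.82 c 250.0 173.7 rng 239 261 153 191 rgb [141. 146. 142.]
side bottle_a 0.22 c 256.0 217.7 rng 206 310 174 263 rgb [190. 191. 189.]
side collar 0.48 c 259.1 213.0 rng 251 268 205 219 rgb [117. 121. 120.]
top post 0.81 c 218.4 172.8 rng 206 230 155 189 rgb [178. 119. 127.]
top post 0.75 c 186.6 230.1 rng 171 201 217 250 rgb [115. 126. 159.]
top post 0.71 c 228.7 277.7 rng 217 241 257 288 rgb [203. 176.  54.]
top post 0.69 c 181.7 298.2 rng 163 199 288 308 rgb [179. 151.  37.]
top bottle_a 0.76 c 384.0 232.9 rng 368 400 219 246 rgb [146. 129. 121.]
top bottle_a 0.6 c 394.0 178.5 rng 379 409 163 194 rgb [158. 162. 161.]
top collar 0.8 c 338.0 198.0 rng 329 350 185 207 rgb [119. 122. 124.]
side blue [279, 276, 13, 11, 90] [285.3 281.5]
side blue [279, 287, 12, 11, 105] [284.3 291.6]
side blue [277, 344, 49, 69, 2116] [300.  380.5]
side blue [192, 351, 44, 40, 1082] [213.7 370.5]
top blue [273, 76, 48, 6, 77] [295.1  78.7]
top blue [115, 149, 37, 41, 907] [132.9 169. ]
top blue [281, 200, 12, 12, 114] [286.3 205.2]
top blue [170, 216, 20, 16, 237] [179.4 223.9]
top blue [94, 223, 66, 46, 1943] [127.1 245.9]
```

View pics/c1.png

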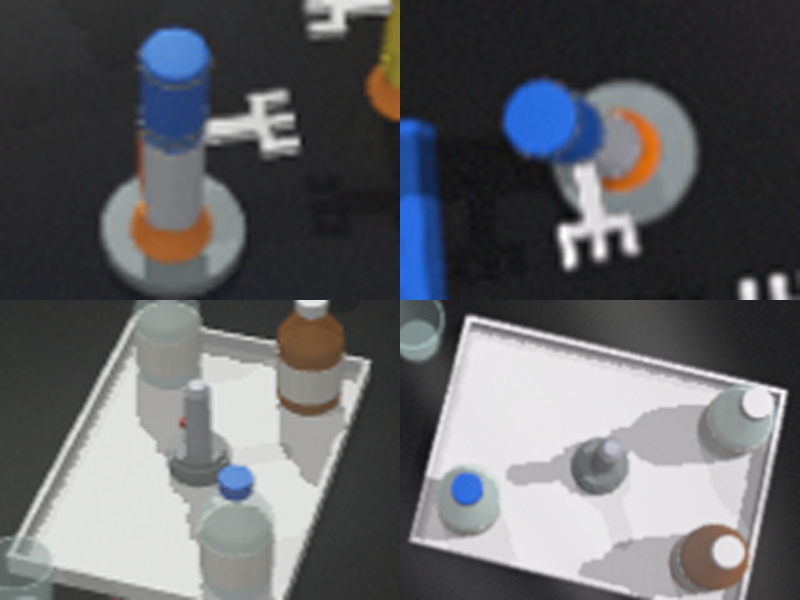

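Confirmed: blue grip and grey dock make this the guide post. The white guide points left-forward in the side view (down, i.e. about -x, in the top view), and its orange stripe is on the far +x side. The stub's red button shows at side (255,202), on the +x side. Next I'll triangulate.

```bash
cat >> h.py <<'E'
def tri(us,ut):
    (o,d),(p,e)=ray("side",us),ray("top",ut)
    t=np.linalg.lstsq(np.c_[d,-e],p-o,rcond=None)[0];A=o+d*t[0];B=p+e*t[1];return (A+B)/2,np.linalg.norm(A-B)
E
python3 - <<'E'
from h import *
def sh(n,r):print(n,np.round(r[0],4),"gap",round(r[1],4))
sh("posttop",tri((285,280.8),(178.2,223.6)))
print("posttop z.162",atz("side",(285,280.8),.162).round(4),atz("top",(178.2,223.6),.162).round(4))
print("dock z.012",atz("side",(284.6,315.6),.012).round(4),atz("top",(195,230.4),.012).round(4))
sh("stubtop",tri((258.8,189.9),(344.8,188.8)))
print("stub z.108",atz("side",(258.8,190),.108).round(4),atz("top",(344.8,188.8),.108).round(4))
print("collar z.03 top",atz("top",(340,195.4),.03).round(4))
print("guide tip top z.092", atz("top",(150+197/5,200+222/5),.092).round(4),"side",atz("side",(250+260/5,270+125/5),.092).round(4))
for c in("side","top"):
  print(c,[proj(c,p).round(1).tolist() for p in((.5652,-.0857,.108),(.5652,-.0857,.03))])
for n,ps,pt in(("yel1",(334,254),(224,282)),("yel2",(354,287),(177,300)),("pink",(235,260),(212,168))):
  print(n,atz("side",ps,.15).round(3),atz("top",pt,.15).round(3))
print("vials top corner",atz("top",(155,225),.048).round(3),atz("top",(158,262),.048).round(3))
print("bottles cap",[atz("top",p,.125).round(3).tolist() for p in((286.3,205.2),(403,171),(391,233))])
s=read_state();print(s["tcp_pos"],s["tcp_rot"],s["opening"],s["ft_force"],s["time_s"])
E
```

```text
posttop [0.471  0.2991 0.1574] gap 0.0017
posttop z.162 [0.4701 0.3029 0.162 ] [0.4714 0.2977 0.162 ]
dock z.012 [0.4688 0.3018 0.012 ] [0.4709 0.2958 0.012 ]
stubtop [ 0.564  -0.0855  0.1079] gap 0.0016
stub z.108 [ 0.5631 -0.0846  0.108 ] [ 0.5648 -0.0856  0.108 ]
collar z.03 top [ 0.5634 -0.0834  0.03  ]
guide tip top z.092 [0.429  0.2883 0.092 ] side [0.4259 0.2915 0.092 ]
side [[258.2, 189.7], [258.7, 208.2]]
top [[344.9, 188.6], [340.9, 194.7]]
yel1 [0.347 0.199 0.15 ] [0.342 0.192 0.15 ]
yel2 [0.3   0.304 0.15 ] [0.301 0.297 0.15 ]
pink [0.601 0.233 0.15 ] [0.604 0.228 0.15 ]
vials top corner [0.48  0.392 0.048] [0.386 0.379 0.048]
bottles cap [[0.521, 0.054, 0.125], [0.606, -0.223, 0.125], [0.458, -0.189, 0.125]]
[ 0.18636768 -0.57032129  0.30387371] [[ 9.50552495e-01  3.10563930e-01 -1.56190854e-05]
 [ 3.10563930e-01 -9.50552493e-01  5.56050150e-05]
 [ 2.42215137e-06 -5.77062103e-05 -9.99999998e-01]] 0.9967053061124727 [0.64873341 1.46539401 0.03081574] 1.2
```

Emit:
servo_tool(
  moves=[0.413,-0.254,0,0,0,-45,0.085,0.413,-0.254,0,0,0,-45,0.085,0.413,-0.254,0,0,0,-45,0.085,0.413,-0.254,0,0,0,-45,0.085,0.413,-0.254,0,0,0,-45,0.085,0.413,-0.254,0,0,0,-45,0.085,0.413,-0.254,0,0,0,-45,0.085,0.413,-0.254,0,0,0,-45,0.085,0.413,-0.254,0,0,0,-45,0.085,0.413,-0.254,0,0,0,-45,0.085],
)

```text
time_s: 2.45
tcp_pos: [0.5, -0.2007, 0.3038]
tcp_rot: [[0.452, 0.892, -0.0], [0.892, -0.452, -0.0], [-0.0, -0.0, -1.0]]
ft_force: [-0.4, -0.0, -0.0]
opening: 0.995
finger_force: 0.0
```

```bash
cat >> h.py <<'E'
def go(x,y,z,yaw=None):
    s=read_state();R=s["tcp_rot"];p=s["tcp_pos"];y0=np.arctan2(R[1,0],R[0,0])
    print("t",round(s["time_s"],2),"at",p.round(4),"yaw",y0.round(3),"q",np.round(s["joint_pos"],2),"F",np.round(s["ft_force"],2),"T",np.round(s["ft_torque"],2),"op",round(s["opening"],3),"ff",np.round(s["finger_force"],1))
    d=R.T@(np.array([x,y,z])-p);print("  shift",d.round(4),"wz",None if yaw is None else round(-np.degrees(yaw-y0),1))
E
python3 - <<'E'
from h import *
go(.4708,.299,.304,1.1)
im=capture("side");h=cv2.cvtColor(im,cv2.COLOR_RGB2HSV)
m=((h[...,0]<8)|(h[...,0]>172))&(h[...,1]>120)&(h[...,2]>60);m[:185]=0;m[215:]=0;m[:,:240]=0;m[:,275:]=0
v,u=np.nonzero(m);print("red",len(u),list(zip(u,v))[:12],u.mean() if len(u) else 0,v.mean() if len(v) else 0)
for a in(-1.2,-.97,-.6,-.22,0,.3,.53,.75):print(a,proj("side",[.564+.016*np.cos(a),-.0855+.016*np.sin(a),.058]).round(1))
E
```

```text
t 2.45 at [ 0.5    -0.2007  0.3038] yaw 1.102 q [-0.48 -0.04  1.66 -0.    1.52 -0.01] F [-0.37 -0.04 -0.  ] T [-0.03 -0.02  0.03] op 0.995 ff 0.0
  shift [ 4.326e-01 -2.518e-01 -3.000e-04] wz 0.1
red 0 [] 0 0
-1.2 [257.4 198.5]
-0.97 [256.3 198.8]
-0.6 [254.8 199.6]
-0.22 [253.9 200.8]
0 [253.7 201.6]
0.3 [253.8 202.6]
0.53 [254.2 203.4]
0.75 [254.8 204.1]
```

Emit:
servo_tool(
  moves=[0.433,-0.252,0,0,0,0,0.085,0.433,-0.252,0,0,0,0,0.085,0.433,-0.252,0,0,0,0,0.085,0.433,-0.252,0,0,0,0,0.085,0.433,-0.252,0,0,0,0,0.085,0.433,-0.252,0,0,0,0,0.085,0.433,-0.252,0,0,0,0,0.085,0.433,-0.252,0,0,0,0,0.085,0.433,-0.252,0.03,0,0,0,0.085,0.433,-0.252,0.03,0,0,0,0.085],
)

```text
time_s: 3.75
tcp_pos: [0.4703, 0.2983, 0.2712]
tcp_rot: [[0.453, 0.892, -0.005], [0.892, -0.453, -0.003], [-0.005, -0.003, -1.0]]
ft_force: [-0.5, -0.0, -0.5]
opening: 0.991
finger_force: 0.0
```

```bash
python3 - <<'E'
from h import *
go(.4708,.299,.194,1.1)
im=cv2.cvtColor(cv2.imread("pics/s0.png"),cv2.COLOR_BGR2RGB).astype(int)
w=np.clip(im[...,0]-np.maximum(im[...,1],im[...,2])-25,0,None)[192:212,245:262]
v,u=np.nonzero(w);print("red",[(a+245,b+192,int(w[b,a])) for a,b in zip(u,v)]);print((u*w[v,u]).sum()/w.sum()+245,(v*w[v,u]).sum()/w.sum()+192)
save("side","s2.png",(240,200,110,140),4)
E
```

```text
t 3.75 at [0.4703 0.2983 0.2712] yaw 1.101 q [ 0.47  0.04  1.65 -0.    1.46  0.94] F [-0.5  -0.02 -0.52] T [-0.07 -0.01 -0.01] op 0.991 ff 0.0
  shift [0.0012 0.0004 0.0771] wz 0.0
red [(np.int64(254), np.int64(200), 7), (np.int64(255), np.int64(200), 17), (np.int64(254), np.int64(201), 48), (np.int64(255), np.int64(201), 30), (np.int64(254), np.int64(202), 27)]
254.36434108527132 201.02325581395348
```

View pics/s2.png

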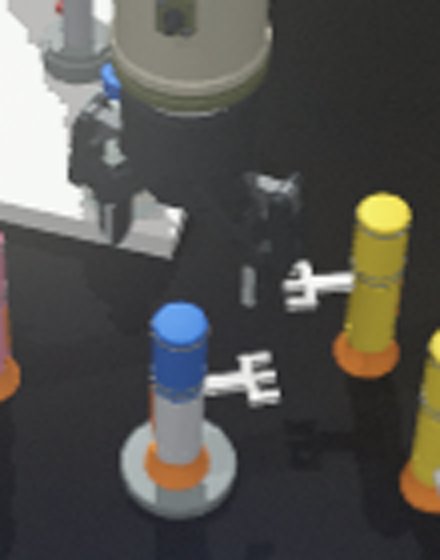

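The fingers straddle the blue grip (crop (180,325)), one on each side. I'll go down 77 mm and close.

Emit:
servo_tool(
  moves=[0.001,0,0.04,0,0,0,0.085,0.001,0,0.077,0,0,0,0.085,0.001,0,0.077,0,0,0,0.085,0.001,0,0.077,0,0,0,0.085,0.001,0,0.077,0,0,0,0.03,0.001,0,0.077,0,0,0,0.03,0.001,0,0.077,0,0,0,0.03,0.001,0,0.077,0,0,0,0.03,0.001,0,0.077,0,0,0,0.03,0.001,0,0.077,0,0,0,0.03],
)

```text
time_s: 5.05
tcp_pos: [0.4721, 0.3007, 0.198]
tcp_rot: [[0.452, 0.892, 0.001], [0.892, -0.452, 0.001], [0.001, 0.001, -1.0]]
ft_force: [-0.8, -1.4, 6.4]
opening: 0.386
finger_force: 59.5
```

```bash
python3 - <<'E'
from h import *
go(.4708,.299,.332,1.1)
save("side","s3.png",(240,200,110,140),4)
E
```

```text
t 5.05 at [0.4721 0.3007 0.198 ] yaw 1.101 q [ 0.48  0.1   1.72 -0.    1.32  0.95] F [-0.82 -1.37  6.38] T [-0.09  0.23  0.02] op 0.386 ff 59.5
  shift [-0.002  -0.0003 -0.134 ] wz 0.1
```

View pics/s3.png

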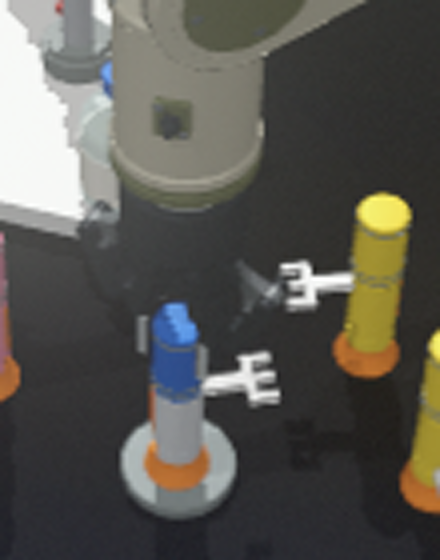

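The gripper holds the blue grip (pads at crop (145,330) and (200,360), 59.5 N). Now I lift straight up.

Emit:
servo_tool(
  moves=[0,0,-0.02,0,0,0,0.03,0,0,-0.05,0,0,0,0.03,0,0,-0.09,0,0,0,0.03,0,0,-0.13,0,0,0,0.03,0,0,-0.145,0,0,0,0.03,0,0,-0.145,0,0,0,0.03,0,0,-0.145,0,0,0,0.03,0,0,-0.145,0,0,0,0.03,0,0,-0.145,0,0,0,0.03,0,0,-0.145,0,0,0,0.03],
)

```text
time_s: 6.35
tcp_pos: [0.4716, 0.3004, 0.3414]
tcp_rot: [[0.453, 0.892, -0.001], [0.892, -0.453, -0.0], [-0.001, -0.0, -1.0]]
ft_force: [0.0, 0.9, -1.1]
opening: 0.381
finger_force: 59.7
```

```bash
python3 - <<'E'
from h import *
# window yaw 0.2 at gripper yaw 1.1; want window at -0.2 -> gripper 0.7
go(.564,-.0855,.343,.75)
save("side","s4.png",(220,120,150,180),3.3)
E
```

```text
t 6.35 at [0.4716 0.3004 0.3414] yaw 1.101 q [0.48 0.01 1.55 0.   1.59 0.95] F [ 0.05  0.95 -1.09] T [-0.01  0.03 -0.01] op 0.381 ff 59.7
  shift [-0.3023  0.257  -0.0015] wz 20.1
```

View pics/s4.png

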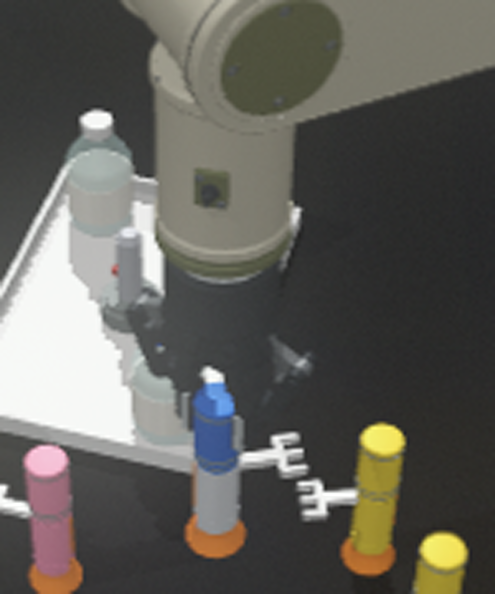

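The post is held upright, with its foot clear of the dock (crop (215,535)). Next I carry it over the stub with the window turned to about -0.15 rad.

Emit:
servo_tool(
  moves=[-0.045,0.0385,0,0,0,3,0.03,-0.085,0.072,0,0,0,6,0.03,-0.125,0.106,0,0,0,9,0.03,-0.165,0.14,0,0,0,12,0.03,-0.205,0.174,0,0,0,15,0.03,-0.245,0.208,0,0,0,18,0.03,-0.28,0.238,0,0,0,20,0.03,-0.302,0.257,0,0,0,20,0.03,-0.302,0.257,0,0,0,20,0.03,-0.302,0.257,0,0,0,20,0.03],
)

```text
time_s: 7.65
tcp_pos: [0.5642, -0.0848, 0.3418]
tcp_rot: [[0.73, 0.683, -0.0], [0.683, -0.73, 0.0], [0.0, -0.001, -1.0]]
ft_force: [-0.8, -0.7, -1.8]
opening: 0.384
finger_force: 60.1
```

```bash
python3 - <<'E'
from h import *
go(.564,-.0855,.30,.75)
a=capture("side");b=capture("top")
o=[cv2.resize(a[130:230,200:310],(440,400),interpolation=2),cv2.resize(b[140:240,280:390],(440,400),interpolation=2)]
cv2.imwrite("pics/c5.png",cv2.resize(cv2.cvtColor(np.hstack(o),cv2.COLOR_RGB2BGR),None,fx=.9,fy=.9))
s=read_state();p=s["tcp_pos"];print(proj("side",[p[0],p[1],.155]),proj("side",[p[0],p[1],.108]),proj("top",[p[0],p[1],.155]))
E
```

```text
t 7.65 at [ 0.5642 -0.0848  0.3418] yaw 0.752 q [-0.24  0.04  1.52  0.    1.59  0.58] F [-0.77 -0.68 -1.84] T [-0.01  0.   -0.08] op 0.384 ff 60.1
  shift [-0.0006  0.0004  0.0418] wz 0.1
[258.13743863 178.33508082] [258.45061199 190.08893807] [346.92011283 184.87072519]
```

View pics/c5.png

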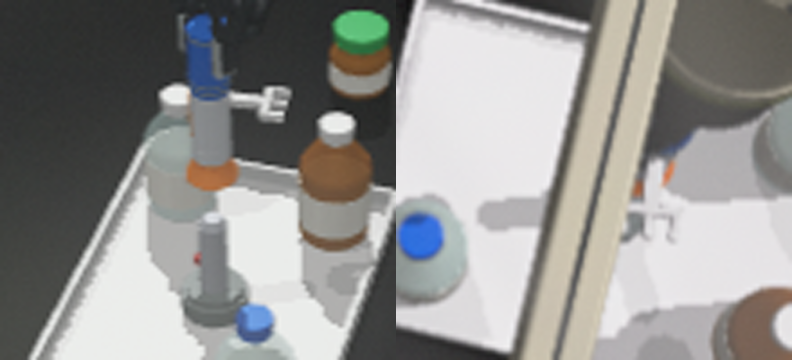

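The side view shows the foot (crop (213,173)) directly above the stub tip (212,222). I'll lower it gently and watch the force.

Emit:
servo_tool(
  moves=[0,0,0.01,0,0,0,0.03,0,0,0.02,0,0,0,0.03,0,0,0.03,0,0,0,0.03,0,0,0.036,0,0,0,0.03,0,0,0.042,0,0,0,0.03,0,0,0.047,0,0,0,0.03,0,0,0.052,0,0,0,0.03,0,0,0.056,0,0,0,0.03,0,0,0.06,0,0,0,0.03,0,0,0.06,0,0,0,0.03],
)

```text
time_s: 9.0
tcp_pos: [0.5641, -0.0851, 0.2815]
tcp_rot: [[0.73, 0.683, -0.001], [0.683, -0.73, 0.0], [-0.0, -0.001, -1.0]]
ft_force: [-0.3, -0.2, -1.9]
opening: 0.384
finger_force: 60.1
```

```bash
python3 - <<'E'
from h import *
go(.564,-.0855,.216,.75)
E
```

```text
t 9.0 at [ 0.5641 -0.0851  0.2815] yaw 0.752 q [-0.24  0.06  1.6   0.    1.48  0.58] F [-0.28 -0.21 -1.91] T [ 0.02 -0.   -0.04] op 0.384 ff 60.1
  shift [-0.0003  0.0003  0.0655] wz 0.1
```

Emit:
servo_tool(
  moves=[0,0,0.003,0,0,0,0.03,0,0,0.006,0,0,0,0.03,0,0,0.009,0,0,0,0.03,0,0,0.012,0,0,0,0.03,0,0,0.015,0,0,0,0.03,0,0,0.018,0,0,0,0.03,0,0,0.021,0,0,0,0.03,0,0,0.024,0,0,0,0.03,0,0,0.024,0,0,0,0.03,0,0,0.024,0,0,0,0.03],
)

```text
time_s: 10.25
tcp_pos: [0.5642, -0.0851, 0.2577]
tcp_rot: [[0.73, 0.683, -0.0], [0.683, -0.73, 0.0], [-0.0, -0.0, -1.0]]
ft_force: [-0.7, 1.3, -4.1]
opening: 0.388
finger_force: 60.2
```

```bash
python3 - <<'E'
from h import *
go(.564,-.0855,.216,.75)
E
```

```text
t 10.25 at [ 0.5642 -0.0851  0.2577] yaw 0.752 q [-0.24  0.08  1.63  0.    1.43  0.58] F [-0.68  1.25 -4.12] T [ 0.43 -0.1   0.01] op 0.388 ff 60.2
  shift [-0.0004  0.0002  0.0417] wz 0.1
```

Emit:
servo_tool(
  moves=[0,0,0.003,0,0,0,0.03,0,0,0.006,0,0,0,0.03,0,0,0.009,0,0,0,0.03,0,0,0.012,0,0,0,0.03,0,0,0.015,0,0,0,0.03,0,0,0.018,0,0,0,0.03,0,0,0.021,0,0,0,0.03,0,0,0.024,0,0,0,0.03,0,0,0.027,0,0,0,0.03,0,0,0.027,0,0,0,0.03],
)

```text
time_s: 11.5
tcp_pos: [0.5643, -0.0853, 0.2303]
tcp_rot: [[0.73, 0.683, 0.0], [0.683, -0.73, -0.0], [0.0, 0.0, -1.0]]
ft_force: [2.7, 1.9, -2.8]
opening: 0.386
finger_force: 60.0
```

```bash
python3 - <<'E'
from h import *
go(.564,-.0855,.216,.75)
E
```

```text
t 11.5 at [ 0.5643 -0.0853  0.2303] yaw 0.752 q [-0.24  0.1   1.66 -0.    1.38  0.58] F [ 2.69  1.88 -2.75] T [ 0.46 -0.94  0.04] op 0.386 ff 60.0
  shift [-0.0004 -0.0001  0.0143] wz 0.1
```

Emit:
servo_tool(
  moves=[0,0,0.003,0,0,0,0.03,0,0,0.006,0,0,0,0.03,0,0,0.008,0,0,0,0.03,0,0,0.01,0,0,0,0.03,0,0,0.011,0,0,0,0.03,0,0,0.012,0,0,0,0.03,0,0,0.013,0,0,0,0.03,0,0,0.014,0,0,0,0.03,0,0,0.014,0,0,0,0.03,0,0,0.014,0,0,0,0.03],
)

```text
time_s: 12.75
tcp_pos: [0.5641, -0.0851, 0.2167]
tcp_rot: [[0.73, 0.683, -0.001], [0.683, -0.73, 0.0], [-0.0, -0.0, -1.0]]
ft_force: [1.2, 3.0, -1.6]
opening: 0.387
finger_force: 60.2
```

```bash
python3 - <<'E'
from h import *
go(.564,-.0855,.216,.75)
E
```

```text
t 12.75 at [ 0.5641 -0.0851  0.2167] yaw 0.752 q [-0.24  0.11  1.67  0.    1.36  0.58] F [ 1.2   2.97 -1.63] T [ 0.66 -0.29  0.01] op 0.387 ff 60.2
  shift [-0.0003  0.0002  0.0007] wz 0.1
```

Not on the collar yet. I'll creep down until there is contact.

Emit:
servo_tool(
  moves=[0,0,0.0005,0,0,0,0.03,0,0,0.001,0,0,0,0.03,0,0,0.0015,0,0,0,0.03,0,0,0.002,0,0,0,0.03,0,0,0.0025,0,0,0,0.03,0,0,0.0025,0,0,0,0.03,0,0,0.003,0,0,0,0.03,0,0,0.003,0,0,0,0.03,0,0,0.003,0,0,0,0.03,0,0,0.003,0,0,0,0.03],
)

```text
time_s: 14.0
tcp_pos: [0.5647, -0.085, 0.2159]
tcp_rot: [[0.73, 0.683, 0.001], [0.683, -0.73, 0.0], [0.001, 0.001, -1.0]]
ft_force: [-4.8, 4.6, 13.6]
opening: 0.384
finger_force: 61.8
```

```bash
python3 - <<'E'
from h import *
go(.564,-.0855,.216,.75)
E
```

```text
t 14.0 at [ 0.5647 -0.085   0.2159] yaw 0.752 q [-0.24  0.11  1.67  0.    1.36  0.58] F [-4.77  4.56 13.58] T [ 1.27  1.14 -0.02] op 0.384 ff 61.8
  shift [-0.0008 -0.0001 -0.0001] wz 0.1
```

Now on the collar (about 15 N). I'll ease to about 7 N and turn gently, watching the moment about z.

Emit:
servo_tool(
  moves=[0,0,-0.0012,0,0,0,0.03,0,0,-0.0012,0,0,0,0.03,0,0,-0.0012,0,0,1,0.03,0,0,-0.0012,0,0,2,0.03,0,0,-0.0012,0,0,3,0.03,0,0,-0.0012,0,0,4,0.03,0,0,-0.0012,0,0,5,0.03,0,0,-0.0012,0,0,6,0.03,0,0,-0.0012,0,0,6,0.03,0,0,-0.0012,0,0,6,0.03],
)

```text
time_s: 15.25
tcp_pos: [0.5646, -0.085, 0.216]
tcp_rot: [[0.798, 0.603, 0.001], [0.603, -0.798, 0.0], [0.001, 0.001, -1.0]]
ft_force: [-1.7, 5.8, 6.6]
opening: 0.382
finger_force: 61.1
```

```bash
python3 - <<'E'
from h import *
go(.564,-.0855,.216,.65)
E
```

```text
t 15.25 at [ 0.5646 -0.085   0.216 ] yaw 0.648 q [-0.24  0.11  1.67  0.    1.36  0.68] F [-1.73  5.8   6.61] T [1.06 0.36 0.05] op 0.382 ff 61.1
  shift [-0.0008  0.0001 -0.    ] wz -0.1
```

Emit:
servo_tool(
  moves=[0.0004,-0.0005,0,0,0,1,0.03,0.0004,-0.0005,0,0,0,2,0.03,0.0004,-0.0005,0,0,0,3,0.03,0.0004,-0.0005,0,0,0,4,0.03,0.0004,-0.0005,0,0,0,5,0.03,0.0004,-0.0005,0,0,0,6,0.03,0.0004,-0.0005,0,0,0,7,0.03,0.0004,-0.0005,0,0,0,8,0.03,0.0004,-0.0005,0,0,0,9,0.03,0.0004,-0.0005,0,0,0,9,0.03],
)

```text
time_s: 16.5
tcp_pos: [0.5645, -0.0837, 0.216]
tcp_rot: [[0.882, 0.471, 0.001], [0.471, -0.882, 0.001], [0.001, -0.001, -1.0]]
ft_force: [-1.9, 7.9, 8.3]
opening: 0.385
finger_force: 61.2
```

```bash
python3 - <<'E'
from h import *
go(.564,-.0855,.216,.5)
E
```

```text
t 16.5 at [ 0.5645 -0.0837  0.216 ] yaw 0.491 q [-0.24  0.11  1.67  0.    1.36  0.84] F [-1.94  7.95  8.32] T [1.8  0.53 0.22] op 0.385 ff 61.2
  shift [-0.0013  0.0014 -0.    ] wz -0.5
```

Emit:
servo_tool(
  moves=[0,0,0,0,0,1,0.03,0,0,0,0,0,2,0.03,0,0,0,0,0,3,0.03,0,0,0,0,0,3,0.03,0,0,0,0,0,3,0.03,0,0,0,0,0,3,0.03,0,0,0,0,0,3,0.03,0,0,0,0,0,3,0.03,0,0,0,0,0,3,0.03,0,0,0,0,0,3,0.03],
)

```text
time_s: 17.75
tcp_pos: [0.5646, -0.0835, 0.216]
tcp_rot: [[0.905, 0.425, 0.001], [0.425, -0.905, 0.002], [0.001, -0.001, -1.0]]
ft_force: [-1.7, 9.4, 8.0]
opening: 0.385
finger_force: 61.3
```

```bash
python3 - <<'E'
from h import *
go(.564,-.0855,.216,.5)
E
```

```text
t 17.75 at [ 0.5646 -0.0835  0.216 ] yaw 0.439 q [-0.24  0.11  1.67  0.    1.36  0.89] F [-1.74  9.42  8.03] T [1.97 0.51 0.35] op 0.385 ff 61.3
  shift [-0.0014  0.0016 -0.    ] wz -3.5
```

The moment rises by about 2.5 N m/rad and the button pushes toward +y, so the window edge is against the button: it has probably clicked. I'll turn back to mid-play and then test the other side.

Emit:
servo_tool(
  moves=[0,0,0,0,0,-3,0.03,0,0,0,0,0,-6,0.03,0,0,0,0,0,-9,0.03,0,0,0,0,0,-11,0.03,0,0,0,0,0,-13,0.03,0,0,0,0,0,-15,0.03,0,0,0,0,0,-15,0.03,0,0,0,0,0,-15,0.03,0,0,0,0,0,-15,0.03,0,0,0,0,0,-15,0.03],
)

```text
time_s: 19.0
tcp_pos: [0.5647, -0.0848, 0.216]
tcp_rot: [[0.765, 0.644, 0.001], [0.644, -0.765, -0.001], [0.001, 0.001, -1.0]]
ft_force: [-0.7, 2.9, 5.8]
opening: 0.383
finger_force: 60.9
```

```bash
python3 - <<'E'
from h import *
go(.564,-.0855,.216,.5)
E
```

```text
t 19.0 at [ 0.5647 -0.0848  0.216 ] yaw 0.7 q [-0.24  0.11  1.67 -0.    1.36  0.63] F [-0.66  2.85  5.84] T [0.66 0.13 0.04] op 0.383 ff 60.9
  shift [-0.001   0.0001 -0.    ] wz 11.5
```

Emit:
servo_tool(
  moves=[0,0,0,0,0,-1,0.03,0,0,0,0,0,-2,0.03,0,0,0,0,0,-3,0.03,0,0,0,0,0,-4,0.03,0,0,0,0,0,-5,0.03,0,0,0,0,0,-6,0.03,0,0,0,0,0,-7,0.03,0,0,0,0,0,-8,0.03,0,0,0,0,0,-8,0.03,0,0,0,0,0,-8,0.03],
)

```text
time_s: 20.25
tcp_pos: [0.5648, -0.0849, 0.216]
tcp_rot: [[0.668, 0.744, 0.002], [0.744, -0.668, -0.001], [0.0, 0.002, -1.0]]
ft_force: [-0.1, 3.3, 5.2]
opening: 0.383
finger_force: 60.9
```

```bash
python3 - <<'E'
from h import *
go(.564,-.0855,.216,.5)
E
```

```text
t 20.25 at [ 0.5648 -0.0849  0.216 ] yaw 0.839 q [-0.24  0.11  1.67 -0.    1.36  0.49] F [-0.05  3.29  5.19] T [0.63 0.04 0.07] op 0.383 ff 60.9
  shift [-0.001  -0.0001 -0.    ] wz 19.4
```

Emit:
servo_tool(
  moves=[0,0,0,0,0,-1,0.03,0,0,0,0,0,-2,0.03,0,0,0,0,0,-3,0.03,0,0,0,0,0,-4,0.03,0,0,0,0,0,-5,0.03,0,0,0,0,0,-6,0.03,0,0,0,0,0,-7,0.03,0,0,0,0,0,-8,0.03,0,0,0,0,0,-8,0.03,0,0,0,0,0,-8,0.03],
)

```text
time_s: 21.5
tcp_pos: [0.5648, -0.0849, 0.216]
tcp_rot: [[0.558, 0.83, 0.002], [0.83, -0.558, -0.001], [0.0, 0.002, -1.0]]
ft_force: [1.1, 3.0, 5.5]
opening: 0.384
finger_force: 60.8
```

```bash
python3 - <<'E'
from h import *
go(.564,-.0855,.216,.5)
E
```

```text
t 21.5 at [ 0.5648 -0.0849  0.216 ] yaw 0.979 q [-0.24  0.11  1.67 -0.    1.36  0.35] F [1.07 2.97 5.5 ] T [ 0.61 -0.01 -0.28] op 0.384 ff 60.8
  shift [-0.0009 -0.0003 -0.    ] wz 27.4
```

Blocked on both sides (+0.35 at yaw 0.44, -0.28 at 0.98) and free between, so the button is out. I'll return to mid-play and let go.

Emit:
servo_tool(
  moves=[0,0,0,0,0,3,0.03,0,0,0,0,0,6,0.03,0,0,0,0,0,9,0.03,0,0,0,0,0,12,0.03,0,0,0,0,0,14,0.03,0,0,0,0,0,14,0.03,0,0,0.0003,0,0,14,0.03,0,0,0.0003,0,0,14,0.03,0,0,0,0,0,14,0.03,0,0,0,0,0,14,0.03],
)

```text
time_s: 22.75
tcp_pos: [0.5646, -0.0848, 0.216]
tcp_rot: [[0.742, 0.67, 0.001], [0.67, -0.742, -0.001], [0.0, 0.001, -1.0]]
ft_force: [-1.7, 2.9, 6.8]
opening: 0.383
finger_force: 61.2
```

```bash
python3 - <<'E'
from h import *
go(.564,-.0855,.216,.5)
E
```

```text
t 22.75 at [ 0.5646 -0.0848  0.216 ] yaw 0.735 q [-0.24  0.11  1.67 -0.    1.36  0.6 ] F [-1.71  2.92  6.83] T [ 0.64  0.27 -0.09] op 0.383 ff 61.2
  shift [-0.0009  0.0001 -0.    ] wz 13.4
```

Emit:
servo_tool(
  moves=[0,0,0,0,0,0,0.04,0,0,0,0,0,0,0.05,0,0,0,0,0,0,0.07,0,0,0,0,0,0,0.085,0,0,0,0,0,0,0.085,0,0,0,0,0,0,0.085,0,0,0,0,0,0,0.085,0,0,0,0,0,0,0.085,0,0,0,0,0,0,0.085,0,0,-0.01,0,0,0,0.085],
)

```text
time_s: 24.0
tcp_pos: [0.5637, -0.0844, 0.2245]
tcp_rot: [[0.742, 0.67, -0.002], [0.67, -0.742, 0.0], [-0.001, -0.002, -1.0]]
ft_force: [-0.3, -0.5, -0.8]
opening: 0.997
finger_force: 0.0
```

Emit:
servo_tool(
  moves=[0,0,-0.02,0,0,0,0.085,0,0,-0.04,0,0,0,0.085,0,0,-0.07,0,0,0,0.085,0,0,-0.1,0,0,0,0.085,0,0,-0.12,0,0,0,0.085,0,0,-0.12,0,0,0,0.085,0,0,-0.12,0,0,0,0.085,0,0,-0.12,0,0,0,0.085,0,0,-0.12,0,0,0,0.085,0,0,-0.12,0,0,0,0.085],
)

```text
time_s: 25.25
tcp_pos: [0.5641, -0.0845, 0.3445]
tcp_rot: [[0.742, 0.67, -0.001], [0.67, -0.742, 0.0], [-0.001, -0.001, -1.0]]
ft_force: [0.0, -0.0, 1.3]
opening: 0.998
finger_force: 0.0
```

```bash
python3 - <<'E'
from h import *
go(.564,-.0855,.216,.5)
save("side","s6.png",(195,130,130,140),4)
for z in(.03,.118,.18):print(z,((proj("side",[.564,-.0855,z])-[195,130])*4).round())
for a in(-.5,-.2,.1):print(a,((proj("side",[.564+.0175*np.cos(a),-.0855+.0175*np.sin(a),.058])-[195,130])*4).round())
E
```

```text
t 25.25 at [ 0.5641 -0.0845  0.3445] yaw 0.735 q [-0.24  0.04  1.51  0.    1.59  0.6 ] F [ 0.05 -0.03  1.27] T [ 0.03 -0.   -0.01] op 0.998 ff 0.0
  shift [-0.0007  0.0008  0.1285] wz 13.4
0.03 [256. 313.]
0.118 [254. 229.]
0.18 [252. 166.]
-0.5 [237. 279.]
-0.2 [234. 283.]
0.1 [233. 288.]
```

View pics/s6.png

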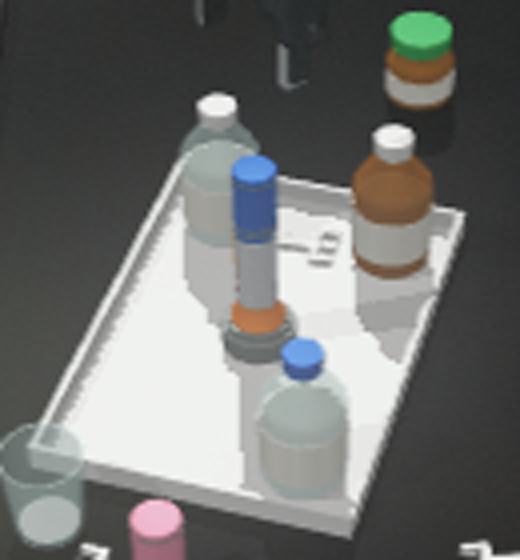

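The picture shows the post standing upright on the collar: orange foot at crop (258,316), top at (255,168) where the calibration predicts (252,166). The bottles and everything else are where they were, and the gripper is clear.

```bash
python3 -c "
from workcell import *
print(close_job())"
```

```text
the job is handed in; nothing more can be done
None
```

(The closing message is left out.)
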